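# Load the pantry ledge and slide its stop snug

## Robot

A 6-joint arm with a two-finger parallel gripper is mounted at the origin on a cart in front of the work surface, level with it; the furniture and walls round the work are solid. World frame = base frame: x ahead of the robot, y to its left, z up, the work surface at z = 0. Lengths are in m, angles in degrees, forces in N, time in s.
With the tool pointing down it reaches from about 0.4 to 0.825 m from the base axis. Payload 7 kg.
Tool frame: the origin (TCP) lies midway between the tips of the shut fingers; the grasp point (between the pads) lies ctrl.tcp_to_grasp behind it (ctrl.tcp_to_grasp is the distance from the TCP to the grasp point, in m); z points along the fingers, y is the line along which they close (so a half turn about z gives the same grasp; the last joint's range is limited). The gripper opens to 88 mm and grips with 3 to 60 N. Pads are 19 mm wide; open, the fingers measure 130 mm over their backs; the gripper's body (78 mm by 193 mm) begins 47 mm behind the grasp point.
Start: joints at [89.559, 20.546, 0.682, 0, -70.136, -16.507], TCP at [0.197, 0.646, 0.227] pointing down, gripper open.
Joint ranges: [-176.03, 176.03], [-82.01, 121.73], [-58.28, 71.71], [-173.87, 95.51], [-174.79, -0.11], [-173.66, 173.66]. Speed limits (degrees/s): [136.94, 136.94, 172.46, 180, 180, 180].

## Interface

Orientations are given as [roll, pitch, yaw] about the fixed x, y, z axes, in that order (R = Rz(yaw) Ry(pitch) Rx(roll)).
In Python, from plant import ctrl, imaging, close_job gives the robot as it stands.
- The arm moves only by the shell command python3 -m crank 'ROWS'. ROWS is JSON, a list of rows, each a list of 3 entries, a list of its own where there are three numbers: the shift along the world's x, y, z in m, then the turn, a rotation vector about the world's x, y, z in degrees, then the opening, from -1 (shut) to 1 (fully open), so that 0 is half open. A call has 1 to 12 rows; each row shifts and turns the commanded pose from where the row before left it; what a row does not reach is not made up. A row lasts 1/10 s, in which the tool goes at most 50 mm and 8.59 degrees, less where a joint would pass 70% of its speed; a pose out of reach is approached as far as the arm can. A call is refused whole if a number of a shift passes 0.05 or a number of a turn 8.59, either way. A call with a gripper value outside its range is refused whole. The fingers move at their own pace and stop on an object; the grip force is fixed at half the most. Time passes only in rows, so rows that do not move let the fingers close. It gives the time, the measured TCP pose, the force, the opening and the grip force at its end, in the units of the state.
- ctrl.get_obs(): the state, without advancing time (a new reading comes with each control period).
- imaging.snapshot(name): name is "side" or "top"; returns (picture, depth): 400x640x3 uint8, blue, green, red; 400x640 float32, m along the optical axis (not along the pixel's ray), 0 where there is no reading.
- imaging.camera_model(name): a dict with "mtx" (3x3 intrinsics, pixels), "R" (3x3) and "t" (3): a world point X has camera coordinates R X + t. Camera axes: x right, y down, z forward; pixel columns grow to the right and rows downward; lengths in m; the calibration is good to about 2 mm. A picture is of the moment at which its call begins. camera_model takes no time and is no camera call.
- close_job(): hands the job in; it is judged then, once.
The state is a dict: "clock": time; "joint_pos": joint angles; "qvel": joint speeds; "tau": joint torques, N m; "tool_pos": TCP position; "orientation": TCP orientation; "force": force on the tool from outside, world axes, zero at the start; "moment": the same for the moment, N m; "opening": finger opening in m; "gripper_force": force on a finger pad.
Only numpy, scipy, OpenCV 4.12 (cv2) and the standard library are available. Lean on these libraries where they do the work, as an engineer would, in place of code of your own. Each camera call takes 0.05 s, during which the arm holds its last target. There are 200 camera calls.

## Task

Put the small food tins away on the raised wooden ledge: first slide its stop all the way back, away from the fixed end panel, then stand every tin that is on the worktop upright in one row on the ledge between the stop and the end panel. Last, slide the stop up against the row so that it holds all the tins together snugly between stop and end panel (no more than about a centimetre of play in the whole row), and let go, leaving the other things on the worktop where they are.

Things in the scene. Friction and masses are not known exactly. Their poses are not given: they have to be found in the camera images.
- rack: Fixed raised ledge of wood, 412 mm long (its y axis), 94 mm deep (its x axis), its top 70 mm above the worktop; origin on the worktop under its centre, z up. A thin steel rod (6 mm) runs along each long edge, its middle 24 mm above the ledge (its top 27 mm above), at x = -41 and +41 mm, so that 76 mm between the rods are free for the tins. A fixed end panel, 62 mm high above the ledge, stands at the +y end.
- rack_end (a point): Foot of the end panel's inner face, on the ledge's top and middle line: at x 0, y +188 mm, z 70 mm in the rack's frame. The tins stand from here towards -y.
- stop (a joint): Wooden sliding stop on the ledge's rods; value in m, 0 = fully back (at the -y end of the ledge), growing along the rack's +y up to 0.200. Clear length between its face and the end panel = 0.335 m minus the value. It stays where it is left; about 2 N moves it. Its face is 70 mm wide and reaches 50 mm above the ledge.
- stop_grip (a point): Point to grip on the stop: an upright post 28 mm along the rack's x and 26 mm along its y, up to 82 mm above the ledge; this point lies on the post's axis 18 mm below its top (64 mm above the ledge), 36 mm behind (-y) the stop's face; the post is free down to 33 mm above the ledge. Take it from above with the fingers on its two x faces.
- tin1: Small round food tin with a white and green label, closed, one of up to five alike, 57.5 mm across and 72 mm tall, straight sided, about 0.18 kg; origin at the centre of its underside, z up along its axis. Held by its upper 30 mm across the ledge, the fingers stay above the ledge's rods. May be absent.
- tin2: Small round food tin with a white and green label, closed, one of up to five alike, 57.5 mm across and 72 mm tall, straight sided, about 0.18 kg; origin at the centre of its underside, z up along its axis. Held by its upper 30 mm across the ledge, the fingers stay above the ledge's rods. May be absent.
- tin3: Small round food tin with a white and green label, closed, one of up to five alike, 57.5 mm across and 72 mm tall, straight sided, about 0.18 kg; origin at the centre of its underside, z up along its axis. Held by its upper 30 mm across the ledge, the fingers stay above the ledge's rods. May be absent.
- tin4: Small round food tin with a white and green label, closed, one of up to five alike, 57.5 mm across and 72 mm tall, straight sided, about 0.18 kg; origin at the centre of its underside, z up along its axis. Held by its upper 30 mm across the ledge, the fingers stay above the ledge's rods. May be absent.
- tin5: Small round food tin with a white and green label, closed, one of up to five alike, 57.5 mm across and 72 mm tall, straight sided, about 0.18 kg; origin at the centre of its underside, z up along its axis. Held by its upper 30 mm across the ledge, the fingers stay above the ledge's rods. May be absent.
- mug_cream: Bystander: mug with a handle, 105 mm tall; origin at the centre of its underside. Leave it alone.
- matchbox: Bystander: matchbox lying flat, 65 x 110 x 22 mm; origin at the centre of its underside. Leave it alone.
- honey_jar: Bystander: honey jar with a dark lid, 65 mm across, 86 mm tall, behind the ledge; origin at the centre of its underside. It is no tin: leave it alone.

How it is judged:
By the outcome, as a careful person would: the job done as asked, in the order asked, and still so for the second after the job is handed in, with the robot touching nothing.
Of tin1, tin2, tin3, tin4, tin5 only 4 to 5 are there at a start; the rules pass over those that are not, and their reading is None.
At some moment in a run one of tin1, tin2, tin3, tin4, tin5 may be knocked a few centimetres aside while the robot is not near it.
Once in a run the grip may slacken for a moment while it holds something.
It also fails if it takes over 192 s, if anything falls off the work surface, if the arm or the gripper's body presses on something with over 40 N, if the wrist force passes 120 N, or if a joint passes its speed limit or range.

## Working session

There is one attempt and no reset: what is moved stays moved. The work goes in short steps, Python scripts to look and compute and a shell command to move; the robot and the scene stay as the last step left them, time stands still between calls to the robot, and variables do not carry over. Pictures are saved under pics/ and viewed, at most 14 in all, crops included, and the job is handed in when it is done.

```bash
ls; mkdir -p pics
cat > h.py <<'E'
import numpy as np, cv2
from plant import ctrl, imaging
def cloud(name):
    p,d=imaging.snapshot(name); m=imaging.camera_model(name)
    K,R,t=[np.array(m[k]) for k in("mtx","R","t")]
    v,u=np.mgrid[0:400,0:640]
    c=np.stack([(u-K[0,2])/K[0,0]*d,(v-K[1,2])/K[1,1]*d,d],-1)
    return p,d,(c-t)@R
def ray(name,u,v,z):
    m=imaging.camera_model(name);K,R,t=[np.array(m[k]) for k in("mtx","R","t")]
    o=-R.T@t; d=R.T@np.linalg.solve(K,[u,v,1.]); return o+d*(z-o[2])/d[2]
E
python3 - <<'E'
from h import *
print(ctrl.get_obs(), ctrl.tcp_to_grasp)
for n in("top","side"):
    p,d,X=cloud(n); cv2.imwrite(f"pics/{n}0.png",p); np.save(f"{n}0.npy",X)
    m=imaging.camera_model(n); print(n,-np.array(m["R"]).T@m["t"])
E
```

```text
pics
{'clock': 0.0, 'joint_pos': array([ 8.95578668e+01,  2.05906391e+01,  6.34312388e-01, -1.97125975e-02,
       -7.01368528e+01, -1.65077059e+01]), 'qvel': array([-0.01139823, -0.10527125, -0.00510553, -0.05593738,  0.00579745,
       -0.02462108]), 'tau': array([-5.49513861e-04, -5.82722712e+01,  2.93054509e+01,  6.99699238e+00,
        6.88879634e-03, -1.81404466e-04]), 'tool_pos': array([0.19666229, 0.64520249, 0.22563706]), 'orientation': array([ 1.79905395e+02, -8.71153372e-03, -1.69565449e+01]), 'force': array([ 0.63540276, -0.61021574, -0.02464174]), 'moment': array([ 0.01745998, -0.04822328,  0.06332327]), 'gripper_force': 0.0, 'opening': 0.08733347229136125} 0.0188
top [ 0.48783364 -0.07206645  1.28408808]
side [-0.11660195 -0.39988307  0.99715948]
```

View pics/top0.png

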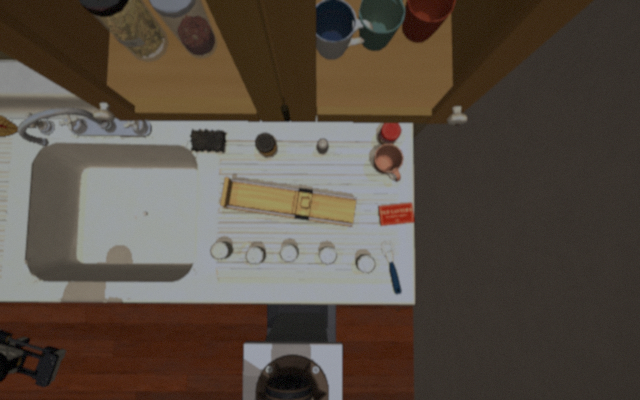

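View pics/side0.png

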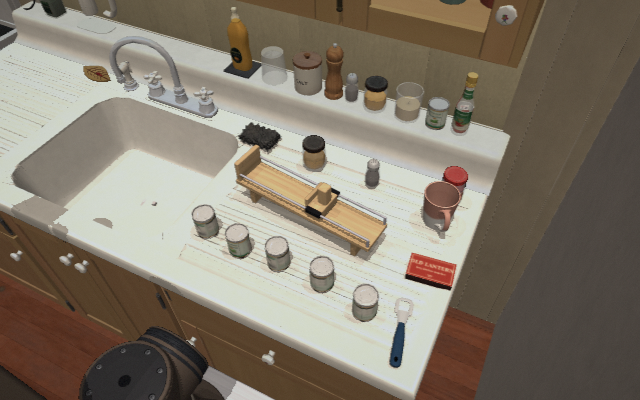

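Top view (up = +x, left = +y): five tins at about (221,249), (256,254), (289,251), (328,255), (365,262). The ledge runs from (222,190) to (355,208), with the end panel on the left and the stop post near (304,202). Next I measure these.

```bash
cat > meas.py <<'E'
from h import *
def tins(X,lo=0.060,hi=0.085,xmax=0.42):
    # tops of tins by height in the cloud, in front of the rack
    m=((X[...,2]>lo)&(X[...,2]<hi)&(X[...,0]>0.2)&(X[...,0]<xmax)&(abs(X[...,1])<0.6)).astype(np.uint8)
    n,l,s,_=cv2.connectedComponentsWithStats(m)
    out=[]
    for i in range(1,n):
        if s[i,4]<60: continue
        P=X[l==i]; (c,r)=cv2.minEnclosingCircle(P[:,:2].astype(np.float32))
        out.append((np.round(P[:,:2].mean(0),4),np.round(c,4),round(r,4),round(float(np.median(P[:,2])),4),int(s[i,4])))
    return out
E
python3 - <<'E'
from meas import *
X=np.load("top0.npy");p=cv2.imread("pics/top0.png")
for n in("top","side"):
    print(n); [print(*o) for o in tins(np.load(n+"0.npy"))]
hsv=cv2.cvtColor(p,cv2.COLOR_BGR2HSV)
for n in("top","side"):
    X=np.load(n+"0.npy")
    reg=(X[...,0]>.38)&(X[...,0]<.65)&(X[...,1]>-.3)&(X[...,1]<.35)
    if n=="top": reg[:, :215]=0; reg[:,360:]=0; reg[:172]=0
    m=reg&(X[...,2]>.06)&(X[...,2]<.08)
    m=m.astype(np.uint8);k,l,s,_=cv2.connectedComponentsWithStats(m)
    P=X[l==1+np.argmax(s[1:,4])]
    r=cv2.minAreaRect(P[:,:2].astype(np.float32)); print(n,"ledge",r,np.median(P[:,2])); print(cv2.boxPoints(r))
    for a,b,t in((.11,.118,"panel?"),(.120,.14,"panel top"),(.142,.17,"post top")):
        q=reg&(X[...,2]>a)&(X[...,2]<b); P=X[q]
        if len(P)>5:
            r=cv2.minAreaRect(P[:,:2].astype(np.float32)); print(n,t,len(P),r,P.mean(0))
E
```

```text
top
[ 0.4049 -0.2308] [ 0.4118 -0.2304] 0.0286 0.0694 169
side
[0.4118 0.1156] [0.4192 0.1172] 0.0255 0.0669 107
[ 0.4128 -0.1114] [ 0.4185 -0.1096] 0.0232 0.0668 111
[ 0.4009 -0.2314] [ 0.4079 -0.2305] 0.0289 0.0678 397
top ledge ((0.6163011789321899, 0.09462432563304901), (0.2091131955385208, 0.07758936285972595), 83.06401824951172) 0.06975452762517702
[[ 0.5651641  -0.00448223]
 [ 0.6421857  -0.01385195]
 [ 0.66743827  0.19373089]
 [ 0.59041667  0.20310059]]
top panel? 45 ((0.6035587191581726, 0.07948067039251328), (0.2510168254375458, 0.07390148192644119), 89.80232238769531) [0.60221022 0.05337336 0.11493708]
top panel top 145 ((0.6077538728713989, 0.07996319234371185), (0.266546368598938, 0.06413538008928299), 85.37345123291016) [0.61307045 0.15843359 0.12856733]
top post top 79 ((0.5953301191329956, -0.04069327935576439), (0.02650240808725357, 0.0236255694180727), 0.356479287147522) [ 0.59607246 -0.04056423  0.15116477]
side ledge ((0.5971846580505371, 0.009089797735214233), (0.4106563627719879, 0.09810780733823776), 82.32411193847656) 0.06778309661863768
[[ 0.52114475 -0.18784645]
 [ 0.6183735  -0.20095062]
 [ 0.67322457  0.20602605]
 [ 0.5759958   0.21913022]]
side panel? 136 ((0.6016861200332642, 0.0801871120929718), (0.26748985052108765, 0.07280560582876205), 84.23408508300781) [0.59481357 0.06567625 0.11477951]
side panel top 231 ((0.5992520451545715, 0.07909450680017471), (0.2678094506263733, 0.07098016142845154), 83.24195861816406) [0.60168227 0.11208728 0.12807592]
side post top 106 ((0.5902863144874573, -0.040101975202560425), (0.027110043913125992, 0.02846820279955864), 80.97509002685547) [ 0.58827989 -0.04147711  0.14824633]
```

```bash
python3 - <<'E'
from meas import *
for n in("top","side"):
    X=np.load(n+"0.npy"); print(n); [print(*o) for o in tins(X,xmax=.5)]
    reg=(X[...,0]>.5)&(X[...,0]<.72)&(X[...,1]>-.25)&(X[...,1]<.25)
    # panel
    q=reg&(X[...,1]>.16)&(X[...,2]>.122)&(X[...,2]<.142);P=X[q];r=cv2.minAreaRect(P[:,:2].astype(np.float32));print("panel",len(P),r,P.mean(0))
    # stop box
    q=reg&(X[...,1]<.02)&(X[...,2]>.112)&(X[...,2]<.128);P=X[q]
    if len(P)>5: r=cv2.minAreaRect(P[:,:2].astype(np.float32));print("stop",len(P),r,P.mean(0))
    # front & back edge of ledge surface, per y bin
    q=reg&(X[...,2]>.062)&(X[...,2]<.078);P=X[q]
    for nm,f in(("front",lambda a:np.percentile(a,2)),("back",lambda a:np.percentile(a,98))):
        L=[]
        for y in np.arange(-.18,.18,.012):
            b=P[(P[:,1]>=y)&(P[:,1]<y+.012)]
            if len(b)>8:L.append((y+.006,f(b[:,0])))
        L=np.array(L); c=np.polyfit(L[:,0],L[:,1],1); e=L[:,1]-np.polyval(c,L[:,0]); g=abs(e)<.004
        c=np.polyfit(L[g,0],L[g,1],1);print(nm,c,np.degrees(np.arctan(c[0])),g.sum(),len(L))
    for s in(1,-1):
        L=[]
    print("yends",P[:,1].min(),P[:,1].max())
E
python3 - <<'E'
import cv2
p=cv2.imread("pics/top0.png")[165:285,205:405]
q=cv2.imread("pics/side0.png")[140:330,180:400]
cv2.imwrite("pics/c0.png",cv2.resize(p,None,fx=4,fy=4,interpolation=2))
E
```

```text
top
[0.4523 0.2287] [0.4519 0.2286] 0.0288 0.0687 271
[0.4451 0.0117] [0.445  0.0122] 0.0286 0.0689 257
[0.4365 0.1189] [0.4372 0.1189] 0.0287 0.0693 269
[ 0.439  -0.1103] [ 0.4391 -0.1101] 0.0283 0.0692 266
[ 0.4138 -0.2305] [ 0.4139 -0.2307] 0.0288 0.0695 267
panel 149 ((0.630050003528595, 0.20316438376903534), (0.015982134267687798, 0.08675288408994675), 82.8667221069336) [0.62922711 0.2019089  0.13055964]
stop 83 ((0.5968016982078552, -0.012734871357679367), (0.06363840401172638, 0.052102912217378616), 36.576995849609375) [ 0.59902786 -0.01116119  0.11884756]
front [0.13974703 0.55634225] 7.9553944961042475 27 27
back [0.13836356 0.64174247] 7.877631056885937 26 27
yends -0.19935749579822498 0.21564794399974363
side
[0.4454 0.2274] [0.4464 0.2284] 0.0307 0.0673 371
[0.4305 0.1182] [0.431  0.1198] 0.0305 0.0672 390
[0.4386 0.012 ] [0.4385 0.0134] 0.0305 0.0673 414
[ 0.4327 -0.1106] [ 0.4339 -0.1097] 0.03 0.0673 452
[ 0.4074 -0.231 ] [ 0.4087 -0.2307] 0.0297 0.0677 523
panel 161 ((0.6226489543914795, 0.2034929394721985), (0.015690039843320847, 0.08803930133581161), 82.35540008544922) [0.62067347 0.20173754 0.1280092 ]
stop 142 ((0.5915834903717041, -0.02950313687324524), (0.05007116124033928, 0.06905145943164825), 82.02275085449219) [ 0.5865854  -0.02297003  0.11841407]
front [0.13825678 0.54938366] 7.8716280253965225 30 30Traceback (most recent call last):
  File "<stdin>", line 18, in <module>
    raise TypeError("expected non-empty vector for x")
TypeError: expected non-empty vector for x
```

View pics/c0.png

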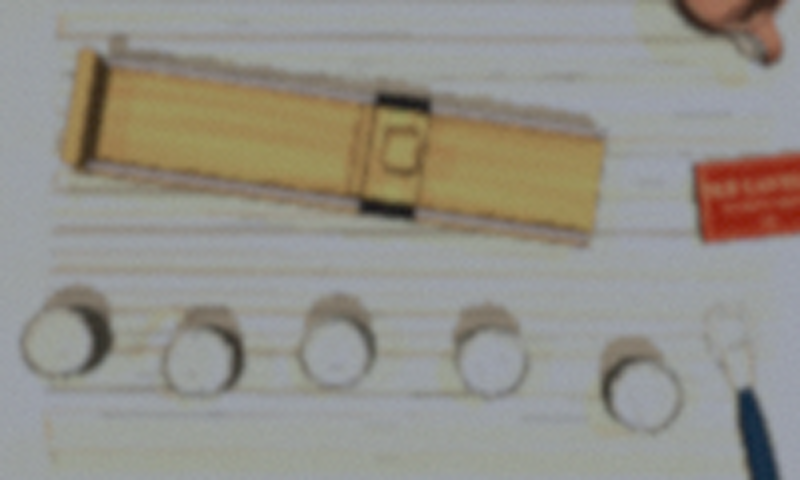

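The crop agrees: the end panel is on the left and the stop is mid-ledge. Rack yaw is about -7.9°, its centre is about (0.597, 0.008), and the post is about (0.593, -0.040). I'll move over the stop with the tool yaw at -97.9°.

```bash
python3 -m crank '[[[0.025,-0.043,0.003],[0,0,-8],1],[[0.025,-0.043,0.003],[0,0,-8],1],[[0.025,-0.043,0],[0,0,-8],1],[[0.025,-0.043,0],[0,0,-8],1],[[0.025,-0.043,0],[0,0,-8],1],[[0.025,-0.043,0],[0,0,-8],1],[[0.025,-0.043,0],[0,0,-8],1],[[0.025,-0.043,0],[0,0,-8],1]]'
python3 -m crank '[[[0.025,-0.043,0],[0,0,-8],1],[[0.025,-0.043,0],[0,0,-8],1],[[0.025,-0.043,0],[0,0,0],1],[[0.025,-0.043,0],[0,0,0],1],[[0.025,-0.043,0],[0,0,0],1],[[0.025,-0.043,0],[0,0,0],1],[[0.025,-0.043,0],[0,0,0],1],[[0,0,0],[0,0,0],1],[[0,0,0],[0,0,0],1]]'
```

```text
clock: 0.9
tool_pos: [0.3972, 0.2997, 0.2325]
orientation: [180.0, 0.0, -81.2]
force: [1.6, 0.7, 0.3]
opening: 0.0876
gripper_force: 0.0
clock: 1.8
tool_pos: [0.5716, -0.0007, 0.2316]
orientation: [179.9, -0.0, -97.1]
force: [-0.3, 1.1, -0.6]
opening: 0.0878
gripper_force: 0.0
```

```bash
python3 -m crank '[[[0.011,-0.02,-0.02],[0,0,-0.8],1],[[0.01,-0.02,-0.02],[0,0,0],1],[[0,0,-0.01],[0,0,0],1],[[0,0,0],[0,0,0],1],[[0,0,0],[0,0,0],1]]'
python3 - <<'E'
from h import *
p,d,X=cloud("side"); o=ctrl.get_obs(); print(o["tool_pos"],o["orientation"])
m=imaging.camera_model("side");K,R,t=[np.array(m[k]) for k in("mtx","R","t")]
c=K@(R@o["tool_pos"]+t);print(c[:2]/c[2])
cv2.imwrite("pics/s1.png",cv2.resize(p[130:250,220:400],None,fx=4,fy=4,interpolation=2))
E
```

```text
clock: 2.3
tool_pos: [0.5926, -0.0382, 0.1831]
orientation: [-180.0, -0.0, -97.7]
force: [0.4, 0.8, 0.8]
opening: 0.0874
gripper_force: 0.0
[ 0.59296645 -0.0381839   0.18360654] [-1.79926384e+02  1.90633187e-02 -9.76605232e+01]
[323.25211836 176.01855365]
```

View pics/s1.png

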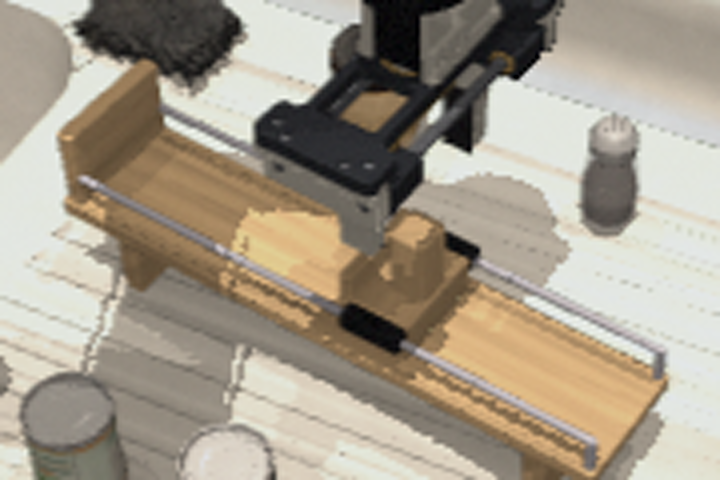

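The side crop shows the near fingertip's outer lower edge at about full-image (311,192), and the post just right of and below the fingers. I'll compare that with the projected position to check the side camera.

Run:
```python
from h import *
a=np.radians(7.8); ex=np.array([np.cos(a),-np.sin(a),0])
T=np.array([.5926,-.0382,.1834])
m=imaging.camera_model("side");K,R,t=[np.array(m[k]) for k in("mtx","R","t")]
for o in(-.065,-.044):
    c=K@(R@(T+o*ex)+t);print(o,c[:2]/c[2])
print(ray("side",311,192.2,.1834)-(T-.065*ex))
X=np.load("side0.npy");print(ray("side",320,188,.152))
```

```text
-0.065 [307.12581122 193.25868568]
-0.044 [312.42783091 187.62284564]
[ 6.72356539e-03 -6.43060426e-03  1.11022302e-16]
[ 0.58143873 -0.03484772  0.152     ]
```

```bash
python3 -m crank '[[[0,-0.002,-0.03],[0,0,-0.2],1],[[0,0,-0.03],[0,0,0],1],[[0,0,-0.008],[0,0,0],1],[[0,0,0],[0,0,0],1],[[0,0,0],[0,0,0],1],[[0,0,0],[0,0,0],0],[[0,0,0],[0,0,0],-0.3]]'
python3 -m crank '[[[0,0,0],[0,0,0],-0.3],[[0,0,0],[0,0,0],-0.3],[[0,0,0],[0,0,0],-0.3]]'
```

```text
clock: 3.05
tool_pos: [0.5935, -0.0411, 0.1159]
orientation: [-179.9, 0.0, -97.9]
force: [1.0, -0.5, -0.0]
opening: 0.0764
gripper_force: 0.0
clock: 3.35
tool_pos: [0.5928, -0.0414, 0.1147]
orientation: [-180.0, 0.0, -98.0]
force: [-0.2, -0.3, -0.7]
opening: 0.0533
gripper_force: 0.0
```

```bash
python3 -m crank '[[[0,0,0],[0,0,0],-0.4],[[0,0,0],[0,0,0],-0.5],[[0,0,0],[0,0,0],-1],[[0,0,0],[0,0,0],-1],[[0,0,0],[0,0,0],-1],[[0,0,0],[0,0,0],-1]]'
```

```text
clock: 3.95
tool_pos: [0.5939, -0.0414, 0.1146]
orientation: [-179.9, 0.0, -97.9]
force: [4.7, -1.2, -3.4]
opening: 0.0281
gripper_force: 30.0
```

```bash
python3 -m crank '[[[-0.0014,-0.0099,0],[0,0,0],-1],[[-0.0028,-0.0198,0],[0,0,0],-1],[[-0.0028,-0.0198,0],[0,0,0],-1],[[-0.0028,-0.0198,0],[0,0,0],-1],[[-0.0028,-0.0198,0],[0,0,0],-1],[[-0.0028,-0.0198,0],[0,0,0],-1],[[-0.0014,-0.0099,0],[0,0,0],-1],[[0,0,0],[0,0,0],-1],[[0,0,0],[0,0,0],-1]]'
```

```text
clock: 4.85
tool_pos: [0.5774, -0.1609, 0.1146]
orientation: [-179.9, -0.0, -98.0]
force: [7.2, -2.9, -4.1]
opening: 0.028
gripper_force: 30.0
```

```bash
python3 -m crank '[[[0.0,-0.006,0],[0,0,0],-1],[[-0.0007,-0.005,0],[0,0,0],-1],[[0,0,0],[0,0,0],-1],[[0,0,0],[0,0,0],-1]]'
python3 -m crank '[[[-0.0004,-0.003,0],[0,0,0],-1],[[0,0,0],[0,0,0],-1],[[0,0,0],[0,0,0],-1]]'
python3 -m crank '[[[-0.0004,-0.003,0],[0,0,0],-1],[[0,0,0],[0,0,0],-1],[[0,0,0],[0,0,0],-1]]'
```

```text
clock: 5.25
tool_pos: [0.5759, -0.1717, 0.1146]
orientation: [-179.9, -0.0, -98.0]
force: [5.6, -2.8, -3.2]
opening: 0.0278
gripper_force: 30.0
clock: 5.55
tool_pos: [0.5758, -0.1729, 0.1146]
orientation: [-179.9, 0.1, -97.9]
force: [5.8, 6.2, -1.7]
opening: 0.0276
gripper_force: 30.0
clock: 5.85
tool_pos: [0.5758, -0.1732, 0.1145]
orientation: [-179.9, 0.3, -97.9]
force: [4.9, 21.7, 0.0]
opening: 0.0277
gripper_force: 30.0
```

The stop is fully back (end-stop force 21 N, travel 133 mm). That puts the rack centre at about (0.602, 0.009) and shows the top camera is the accurate one. Now release, rise and go towards the first tin.

```bash
python3 -m crank '[[[0.001,0.004,0],[0,0,0],-1],[[0,0,0],[0,0,0],1],[[0,0,0],[0,0,0],1],[[0,0,0],[0,0,0],1],[[0,0,0],[0,0,0],1],[[0,0,0.02],[0,0,0],1],[[0,0,0.04],[0,0,0],1],[[0,0,0.04],[0,0,0],1]]'
python3 -m crank '[[[-0.015,0.045,0],[0,0,0],1],[[-0.015,0.045,0],[0,0,0],1],[[-0.015,0.045,0],[0,0,0],1],[[-0.015,0.045,0],[0,0,0],1],[[-0.015,0.045,0],[0,0,0],1],[[-0.015,0.045,0],[0,0,0],1],[[-0.015,0.045,0],[0,0,0],1],[[-0.015,0.045,0],[0,0,0],1],[[-0.005,0.03,0],[0,0,0],1],[[0,0,0],[0,0,0],1],[[0,0,0],[0,0,0],1]]'
python3 - <<'E'
from meas import *
p,d,X=cloud("top");[print(*o) for o in tins(X,xmax=.5)]
q=(X[...,2]>.142)&(X[...,2]<.17)&(X[...,0]>.5)&(X[...,0]<.65)&(X[...,1]<-.1)&(X[...,1]>-.25);print("post",X[q].mean(0),q.sum())
E
```

```text
clock: 6.65
tool_pos: [0.5746, -0.1735, 0.2151]
orientation: [179.9, -0.0, -98.0]
force: [0.4, -0.3, -0.7]
opening: 0.0785
gripper_force: 0.0
clock: 7.75
tool_pos: [0.4501, 0.2171, 0.2145]
orientation: [180.0, -0.0, -97.9]
force: [-0.3, 0.1, -0.0]
opening: 0.0876
gripper_force: 0.0
[0.4513 0.2222] [0.452  0.2286] 0.0289 0.0685 209
[0.4451 0.0119] [0.445  0.0123] 0.0285 0.0693 262
[0.4365 0.1188] [0.4369 0.1191] 0.0287 0.0688 271
[ 0.439  -0.1103] [ 0.4391 -0.1105] 0.0284 0.0692 267
[ 0.4138 -0.2307] [ 0.4138 -0.2307] 0.0284 0.0693 265
post [ 0.57826783 -0.16996807  0.15077051] 82
```

```bash
python3 -m crank '[[[0.002,0.0117,-0.04],[0,0,0],1],[[0,0,-0.04],[0,0,0],1],[[0,0,-0.04],[0,0,0],1],[[0,0,-0.03],[0,0,0],1],[[0,0,-0.02],[0,0,0],1],[[0,0,0],[0,0,0],1],[[0,0,0],[0,0,0],0.4],[[0,0,0],[0,0,0],0.2],[[0,0,0],[0,0,0],-1],[[0,0,0],[0,0,0],-1],[[0,0,0],[0,0,0],-1],[[0,0,0],[0,0,0],-1]]'
```

```text
clock: 9.0
tool_pos: [0.4524, 0.2288, 0.0453]
orientation: [-180.0, 0.0, -97.9]
force: [-4.1, -0.7, 6.6]
opening: 0.0566
gripper_force: 30.0
```

```bash
python3 -m crank '[[[0,0,0.03],[0,0,0],-1],[[0,0,0.045],[0,0,0],-1],[[0,0,0.045],[0,0,0],-1],[[0,0,0.035],[0,0,0],-1],[[0.03,-0.0115,0],[0,0,0],-1],[[0.04,-0.0155,0],[0,0,0],-1],[[0.04,-0.0155,0],[0,0,0],-1],[[0.04,-0.0155,0],[0,0,0],-1],[[0.02,-0.0075,0],[0,0,0],-1],[[0,0,0],[0,0,0],-1],[[0,0,0],[0,0,0],-1]]'
```

```text
clock: 10.1
tool_pos: [0.6221, 0.1626, 0.1986]
orientation: [179.9, -0.0, -98.0]
force: [-0.6, 0.3, -1.0]
opening: 0.0569
gripper_force: 30.0
```

```bash
python3 -m crank '[[[0.001,0.0007,-0.03],[0,0,0],-1],[[0,0,-0.03],[0,0,0],-1],[[0,0,-0.015],[0,0,0],-1],[[0,0,-0.005],[0,0,0],-1],[[0,0,0],[0,0,0],-1],[[0,0,0],[0,0,0],-1]]'
python3 -m crank '[[[0,0,-0.002],[0,0,0],-1],[[0,0,0],[0,0,0],-1],[[0,0,0],[0,0,0],-1]]'
```

```text
clock: 10.7
tool_pos: [0.6239, 0.1644, 0.1209]
orientation: [-179.9, 0.1, -97.9]
force: [-0.7, -0.3, -1.6]
opening: 0.0569
gripper_force: 3.0
clock: 11.0
tool_pos: [0.6236, 0.1638, 0.1181]
orientation: [-180.0, 0.0, -98.0]
force: [0.5, 0.1, -2.2]
opening: 0.0566
gripper_force: 30.0
```

```bash
python3 -m crank '[[[0,0,-0.002],[0,0,0],-1],[[0,0,0],[0,0,0],-1],[[0,0,0],[0,0,0],-1]]'
python3 -m crank '[[[0,0,-0.0015],[0,0,0],-1],[[0,0,0],[0,0,0],-1],[[0,0,0],[0,0,0],-1]]'
```

```text
clock: 11.3
tool_pos: [0.6235, 0.1638, 0.1155]
orientation: [-180.0, -0.0, -97.9]
force: [-0.4, -0.4, -1.9]
opening: 0.0567
gripper_force: 30.0
clock: 11.6
tool_pos: [0.6235, 0.1637, 0.1155]
orientation: [-180.0, 0.0, -97.9]
force: [-4.6, -0.5, 7.3]
opening: 0.0568
gripper_force: 30.0
```

Contact with the ledge at +7 N. Release, rise and look.

```bash
python3 -m crank '[[[0,0,0.001],[0,0,0],0.5],[[0,0,0],[0,0,0],1],[[0,0,0],[0,0,0],1],[[0,0,0],[0,0,0],1],[[0,0,0.03],[0,0,0],1],[[0,0,0.04],[0,0,0],1],[[-0.04,-0.01,0.02],[0,0,0],1],[[-0.045,-0.01,0],[0,0,0],1],[[-0.045,-0.01,0],[0,0,0],1],[[-0.04,-0.01,0],[0,0,0],1],[[0,0,0],[0,0,0],1],[[0,0,0],[0,0,0],1]]'
python3 - <<'E'
from meas import *
p,d,X=cloud("top");[print(*o) for o in tins(X,xmax=.5)]
print("ledge");[print(*o) for o in tins(np.where((X[...,:1]>.5)&(X[...,:1]<.68),X,0),.13,.15,.8)]
p,d,X=cloud("side");cv2.imwrite("pics/s2.png",p)
E
```

```text
clock: 12.8
tool_pos: [0.4532, 0.1238, 0.2059]
orientation: [-179.9, 0.1, -97.9]
force: [0.4, -0.1, 0.5]
opening: 0.0874
gripper_force: 0.0
[0.4452 0.012 ] [0.445 0.012] 0.0285 0.0693 258
[0.4355 0.1105] [0.437  0.1184] 0.0283 0.0688 183
[ 0.439  -0.1104] [ 0.439  -0.1102] 0.0283 0.0692 262
[ 0.4139 -0.2307] [ 0.4141 -0.2302] 0.0286 0.0695 264
ledge
[0.6257 0.1622] [0.6256 0.1628] 0.029 0.1391 296
```

View pics/s2.png

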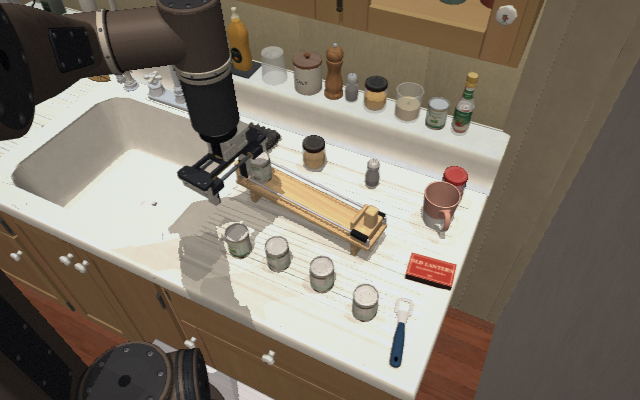

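The side picture shows tin 1 standing at the panel (260,170), the stop at the far right end (370,220) and four tins left. Next is tin 2, at (0.437, 0.119).

```bash
python3 -m crank '[[[-0.0165,-0.005,-0.04],[0,0,0],1],[[0,0,-0.04],[0,0,0],1],[[0,0,-0.04],[0,0,0],1],[[0,0,-0.025],[0,0,0],1],[[0,0,-0.0155],[0,0,0],1],[[0,0,0],[0,0,0],1],[[0,0,0],[0,0,0],0.4],[[0,0,0],[0,0,0],0.2],[[0,0,0],[0,0,0],-1],[[0,0,0],[0,0,0],-1],[[0,0,0],[0,0,0],-1],[[0,0,0],[0,0,0],-1]]'
```

```text
clock: 14.1
tool_pos: [0.4369, 0.1188, 0.0452]
orientation: [-180.0, 0.0, -97.9]
force: [-3.9, 0.1, 7.2]
opening: 0.0569
gripper_force: 30.0
```

```bash
python3 -m crank '[[[0,0,0.03],[0,0,0],-1],[[0,0,0.045],[0,0,0],-1],[[0,0,0.045],[0,0,0],-1],[[0,0,0.035],[0,0,0],-1],[[0.03,-0.003,0],[0,0,0],-1],[[0.04,-0.003,0],[0,0,0],-1],[[0.04,-0.003,0],[0,0,0],-1],[[0.04,-0.003,0],[0,0,0],-1],[[0.028,-0.003,0],[0,0,0],-1],[[0,0,0],[0,0,0],-1],[[0,0,0],[0,0,0],-1]]'
python3 -m crank '[[[0,0,-0.03],[0,0,0],-1],[[0,0,-0.03],[0,0,0],-1],[[0,0,-0.016],[0,0,0],-1],[[0,0,-0.005],[0,0,0],-1],[[0,0,0],[0,0,0],-1],[[0,0,0],[0,0,0],-1]]'
```

```text
clock: 15.2
tool_pos: [0.6148, 0.1034, 0.1984]
orientation: [179.9, -0.0, -98.0]
force: [-0.9, 0.5, -2.7]
opening: 0.057
gripper_force: 30.0
clock: 15.8
tool_pos: [0.6154, 0.1041, 0.12]
orientation: [-179.9, 0.0, -97.9]
force: [-0.3, 0.9, -2.1]
opening: 0.0565
gripper_force: 30.0
```

```bash
python3 -m crank '[[[0,0,-0.003],[0,0,0],-1],[[0,0,-0.0015],[0,0,0],-1],[[0,0,0],[0,0,0],-1],[[0,0,0],[0,0,0],-1]]'
python3 -m crank '[[[0,0,-0.001],[0,0,0],-1],[[0,0,0],[0,0,0],-1],[[0,0,0],[0,0,0],-1]]'
```

```text
clock: 16.2
tool_pos: [0.6154, 0.104, 0.1152]
orientation: [-179.9, 0.0, -97.9]
force: [-2.9, 0.7, 6.3]
opening: 0.0568
gripper_force: 30.0
clock: 16.5
tool_pos: [0.6154, 0.104, 0.1152]
orientation: [-179.9, 0.0, -97.9]
force: [-6.0, 0.5, 13.2]
opening: 0.0572
gripper_force: 30.0
```

Seated. Release, rise and go above tin 3, near (0.445, 0.012).

```bash
python3 -m crank '[[[0,0,0.002],[0,0,0],0.5],[[0,0,0],[0,0,0],1],[[0,0,0],[0,0,0],1],[[0,0,0],[0,0,0],1],[[0,0,0.03],[0,0,0],1],[[0,0,0.04],[0,0,0],1],[[-0.04,-0.023,0.02],[0,0,0],1],[[-0.045,-0.023,0],[0,0,0],1],[[-0.045,-0.023,0],[0,0,0],1],[[-0.04,-0.022,0],[0,0,0],1],[[0,0,0],[0,0,0],1],[[0,0,0],[0,0,0],1]]'
python3 - <<'E'
from meas import *
p,d,X=cloud("top");[print(*o) for o in tins(X,xmax=.5)]
print("ledge");[print(*o) for o in tins(np.where((X[...,:1]>.5)&(X[...,:1]<.68),X,0),.13,.15,.8)]
E
```

```text
clock: 17.7
tool_pos: [0.4458, 0.013, 0.2057]
orientation: [-179.9, 0.1, -98.0]
force: [0.2, 1.1, -0.4]
opening: 0.0875
gripper_force: 0.0
[ 0.4389 -0.1104] [ 0.439  -0.1101] 0.0284 0.0689 266
[ 0.4137 -0.2307] [ 0.4138 -0.2305] 0.0284 0.069 265
ledge
[0.623  0.1418] [0.6218 0.1474] 0.0729 0.1386 669
```

Run:
```python
from meas import *
p,d,X=cloud("side");[print(*o) for o in tins(X,.05,.085,xmax=.5)]
```

```text
[0.4364 0.0102] [0.4378 0.0136] 0.0311 0.0671 474
[ 0.4305 -0.1114] [ 0.4331 -0.1101] 0.03 0.0671 514
[ 0.4053 -0.2314] [ 0.4081 -0.2309] 0.0301 0.0672 577
```

Tin 3 hasn't moved. Pick it.

```bash
python3 -m crank '[[[-0.001,-0.001,-0.04],[0,0,0],1],[[0,0,-0.04],[0,0,0],1],[[0,0,-0.04],[0,0,0],1],[[0,0,-0.025],[0,0,0],1],[[0,0,-0.0155],[0,0,0],1],[[0,0,0],[0,0,0],1],[[0,0,0],[0,0,0],0.4],[[0,0,0],[0,0,0],0.2],[[0,0,0],[0,0,0],-1],[[0,0,0],[0,0,0],-1],[[0,0,0],[0,0,0],-1],[[0,0,0],[0,0,0],-1]]'
```

```text
clock: 19.0
tool_pos: [0.4449, 0.0124, 0.045]
orientation: [-180.0, 0.0, -98.0]
force: [-3.9, 1.4, 6.5]
opening: 0.0572
gripper_force: 30.0
```

```bash
python3 -m crank '[[[0,0,0.03],[0,0,0],-1],[[0,0,0.045],[0,0,0],-1],[[0,0,0.045],[0,0,0],-1],[[0,0,0.035],[0,0,0],-1],[[0.03,0.006,0],[0,0,0],-1],[[0.04,0.0075,0],[0,0,0],-1],[[0.04,0.0075,0],[0,0,0],-1],[[0.03,0.0065,0],[0,0,0],-1],[[0.022,0.0045,0],[0,0,0],-1],[[0,0,0],[0,0,0],-1],[[0,0,0],[0,0,0],-1]]'
python3 -m crank '[[[0,0,-0.03],[0,0,0],-1],[[0,0,-0.03],[0,0,0],-1],[[0,0,-0.016],[0,0,0],-1],[[0,0,-0.005],[0,0,0],-1],[[0,0,0],[0,0,0],-1],[[0,0,0],[0,0,0],-1]]'
```

```text
clock: 20.1
tool_pos: [0.6068, 0.0443, 0.1985]
orientation: [179.9, -0.0, -98.0]
force: [-0.7, -0.5, -2.2]
opening: 0.057
gripper_force: 30.0
clock: 20.7
tool_pos: [0.6077, 0.0445, 0.1198]
orientation: [-179.9, 0.0, -97.9]
force: [0.5, 1.2, -1.6]
opening: 0.0569
gripper_force: 30.0
```

Then release, rise and go towards tin 4 at (0.438, -0.110).

```bash
python3 -m crank '[[[0,0,-0.003],[0,0,0],-1],[[0,0,-0.0015],[0,0,0],-1],[[0,0,0],[0,0,0],-1],[[0,0,0],[0,0,0],-1]]'
python3 -m crank '[[[0,0,0],[0,0,0],0.5],[[0,0,0],[0,0,0],1],[[0,0,0],[0,0,0],1],[[0,0,0],[0,0,0],1],[[0,0,0.03],[0,0,0],1],[[0,0,0.04],[0,0,0],1],[[-0.04,0,0.02],[0,0,0],1],[[-0.045,0,0],[0,0,0],1],[[-0.045,0,0],[0,0,0],1],[[-0.04,0,0],[0,0,0],1],[[0,0,0],[0,0,0],1],[[0,0,0],[0,0,0],1]]'
python3 - <<'E'
from meas import *
p,d,X=cloud("top");[print(*o) for o in tins(X,xmax=.5)]
cv2.imwrite("pics/t3.png",cv2.resize(p[165:285,205:405],None,fx=4,fy=4,interpolation=2))
E
```

```text
clock: 21.1
tool_pos: [0.6076, 0.0446, 0.1151]
orientation: [-179.9, 0.0, -97.9]
force: [-2.3, 1.3, 5.5]
opening: 0.0568
gripper_force: 30.0
clock: 22.3
tool_pos: [0.437, 0.0446, 0.2048]
orientation: [-179.9, 0.1, -97.9]
force: [0.8, 0.6, -0.1]
opening: 0.0875
gripper_force: 0.0
[ 0.439  -0.1102] [ 0.439  -0.1102] 0.0284 0.0691 266
[ 0.4138 -0.2307] [ 0.4137 -0.2305] 0.0285 0.0691 266
```

View pics/t3.png

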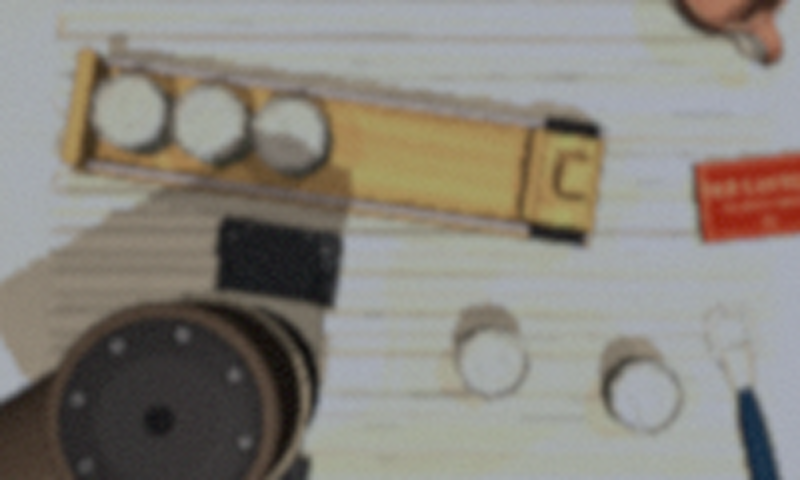

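Three tins stand in a row at crop (130,112), (210,125) and (290,133), between the rods. The two remaining tins are at (490,360) and (643,395). Pick tin 4.

```bash
python3 -m crank '[[[0,-0.045,0],[0,0,0],1],[[0,-0.045,0],[0,0,0],1],[[0,-0.045,0],[0,0,0],1],[[0.0012,-0.02,0],[0,0,0],1],[[0,0,-0.04],[0,0,0],1],[[0,0,-0.04],[0,0,0],1],[[0,0,-0.04],[0,0,0],1],[[0,0,-0.025],[0,0,0],1],[[0,0,-0.0145],[0,0,0],1],[[0,0,0],[0,0,0],1]]'
python3 -m crank '[[[0,0,0],[0,0,0],1],[[0,0,0],[0,0,0],0.4],[[0,0,0],[0,0,0],0.2],[[0,0,0],[0,0,0],-1],[[0,0,0],[0,0,0],-1],[[0,0,0],[0,0,0],-1],[[0,0,0],[0,0,0],-1]]'
```

```text
clock: 23.35
tool_pos: [0.4375, -0.1112, 0.0419]
orientation: [179.7, -0.1, -98.0]
force: [-0.2, -0.1, 0.3]
opening: 0.0875
gripper_force: 0.0
clock: 24.05
tool_pos: [0.438, -0.1106, 0.0448]
orientation: [180.0, -0.0, -97.9]
force: [-3.2, 1.3, 6.4]
opening: 0.0564
gripper_force: 30.0
```

```bash
python3 -m crank '[[[0,0,0.03],[0,0,0],-1],[[0,0,0.045],[0,0,0],-1],[[0,0,0.045],[0,0,0],-1],[[0,0,0.035],[0,0,0],-1],[[0.03,0.018,0],[0,0,0],-1],[[0.04,0.0236,0],[0,0,0],-1],[[0.04,0.024,0],[0,0,0],-1],[[0.03,0.018,0],[0,0,0],-1],[[0.021,0.012,0],[0,0,0],-1],[[0,0,0],[0,0,0],-1],[[0,0,0],[0,0,0],-1]]'
python3 -m crank '[[[0,0,-0.03],[0,0,0],-1],[[0,0,-0.03],[0,0,0],-1],[[0,0,-0.016],[0,0,0],-1],[[0,0,-0.005],[0,0,0],-1],[[0,0,-0.003],[0,0,0],-1],[[0,0,-0.001],[0,0,0],-1],[[0,0,0],[0,0,0],-1],[[0,0,0],[0,0,0],-1]]'
```

```text
clock: 25.15
tool_pos: [0.5988, -0.0148, 0.1983]
orientation: [179.9, -0.0, -97.9]
force: [-0.2, -0.3, -2.8]
opening: 0.0565
gripper_force: 30.0
clock: 25.95
tool_pos: [0.5998, -0.015, 0.1154]
orientation: [-179.9, 0.0, -97.9]
force: [-0.0, -0.0, -1.8]
opening: 0.0569
gripper_force: 30.0
```

```bash
python3 -m crank '[[[0,0,-0.001],[0,0,0],-1],[[0,0,0],[0,0,0],-1],[[0,0,0],[0,0,0],0.5],[[0,0,0],[0,0,0],1],[[0,0,0],[0,0,0],1],[[0,0,0],[0,0,0],1],[[0,0,0.03],[0,0,0],1],[[0,0,0.04],[0,0,0],1],[[-0.04,-0.025,0.02],[0,0,0],1],[[-0.045,-0.025,0],[0,0,0],1],[[-0.045,-0.025,0],[0,0,0],1],[[-0.04,-0.025,0],[0,0,0],1]]'
python3 - <<'E'
from meas import *
print(ctrl.get_obs()["tool_pos"])
p,d,X=cloud("top");[print(*o) for o in tins(X,xmax=.5)]
print("ledge");[print(*o) for o in tins(np.where((X[...,:1]>.5)&(X[...,:1]<.68),X,0),.13,.15,.8)]
E
```

```text
clock: 27.15
tool_pos: [0.4309, -0.1137, 0.203]
orientation: [-180.0, 0.0, -97.9]
force: [1.1, -0.2, 0.5]
opening: 0.0872
gripper_force: 0.0
[ 0.43090259 -0.11366985  0.20296773]
[ 0.4191 -0.245 ] [ 0.4153 -0.2344] 0.0271 0.0699 98
ledge
[0.6305 0.2018] [0.6295 0.2007] 0.0433 0.132 91
[0.6257 0.1624] [0.6258 0.163 ] 0.0288 0.139 295
[0.6176 0.103 ] [0.6174 0.1035] 0.0286 0.1389 288
[0.6061 0.0137] [0.6104 0.013 ] 0.0575 0.1392 578
```

```bash
python3 -m crank '[[[0,0.045,0],[0,0,0],1],[[0,0.045,0],[0,0,0],1],[[0,0,0],[0,0,0],1],[[0,0,0],[0,0,0],1]]'
python3 - <<'E'
from meas import *
for n in("top","side"):
    p,d,X=cloud(n);[print(*o) for o in tins(X,.05,.085,xmax=.5)]
E
```

```text
clock: 27.6
tool_pos: [0.433, -0.022, 0.2032]
orientation: [-180.0, 0.0, -97.8]
force: [0.1, -1.3, 0.7]
opening: 0.0874
gripper_force: 0.0
[ 0.4138 -0.2303] [ 0.4138 -0.2306] 0.0285 0.0691 272
[ 0.4056 -0.2314] [ 0.4089 -0.2307] 0.0304 0.0672 573
```

```bash
python3 -m crank '[[[-0.004,-0.045,0],[0,0,0],1],[[-0.004,-0.045,0],[0,0,0],1],[[-0.004,-0.045,0],[0,0,0],1],[[-0.004,-0.045,0],[0,0,0],1],[[-0.004,-0.0285,0],[0,0,0],1],[[0,0,0],[0,0,0],1],[[0,0,-0.04],[0,0,0],1],[[0,0,-0.04],[0,0,0],1],[[0,0,-0.04],[0,0,0],1],[[0,0,-0.025],[0,0,0],1],[[0,0,0],[0,0,0],1],[[0,0,0],[0,0,0],1]]'
```

```text
clock: 28.9
tool_pos: [0.4129, -0.2319, 0.0583]
orientation: [179.9, -0.0, -98.0]
force: [-0.0, 0.2, 0.6]
opening: 0.0878
gripper_force: 0.0
```

```bash
python3 -m crank '[[[0,0.0012,-0.0133],[0,0,0],1],[[0,0,0],[0,0,0],1],[[0,0,0],[0,0,0],0.4],[[0,0,0],[0,0,0],0.2],[[0,0,0],[0,0,0],-1],[[0,0,0],[0,0,0],-1],[[0,0,0],[0,0,0],-1],[[0,0,0],[0,0,0],-1]]'
```

```text
clock: 29.7
tool_pos: [0.4124, -0.2303, 0.0449]
orientation: [180.0, -0.0, -97.9]
force: [-2.1, 1.1, 6.4]
opening: 0.057
gripper_force: 30.0
```

```bash
python3 -m crank '[[[0,0,0.03],[0,0,0],-1],[[0,0,0.045],[0,0,0],-1],[[0,0,0.045],[0,0,0],-1],[[0,0,0.035],[0,0,0],-1],[[0.03,0.026,0],[0,0,0],-1],[[0.034,0.03,0],[0,0,0],-1],[[0.034,0.03,0],[0,0,0],-1],[[0.034,0.03,0],[0,0,0],-1],[[0.03,0.026,0],[0,0,0],-1],[[0.0161,0.0139,0],[0,0,0],-1],[[0,0,0],[0,0,0],-1],[[0,0,0],[0,0,0],-1]]'
python3 -m crank '[[[0,0,-0.03],[0,0,0],-1],[[0,0,-0.03],[0,0,0],-1],[[0,0,-0.016],[0,0,0],-1],[[0,0,-0.005],[0,0,0],-1],[[0,0,-0.003],[0,0,0],-1],[[0,0,0],[0,0,0],-1],[[0,0,0],[0,0,0],-1]]'
```

```text
clock: 30.9
tool_pos: [0.5905, -0.074, 0.1986]
orientation: [179.9, -0.0, -97.9]
force: [-0.6, -0.9, -1.8]
opening: 0.0567
gripper_force: 30.0
clock: 31.6
tool_pos: [0.5916, -0.0745, 0.1168]
orientation: [-179.9, 0.0, -98.0]
force: [-1.4, -0.4, -1.8]
opening: 0.0571
gripper_force: 30.0
```

```bash
python3 -m crank '[[[0,0,-0.002],[0,0,0],-1],[[0,0,0],[0,0,0],-1],[[0,0,0],[0,0,0],0.5],[[0,0,0],[0,0,0],1],[[0,0,0],[0,0,0],1],[[0,0,0],[0,0,0],1],[[0,0,0.03],[0,0,0],1],[[0,0,0.045],[0,0,0],1],[[-0.03,0,0.03],[0,0,0],1],[[-0.045,0,0],[0,0,0],1],[[-0.045,0,0],[0,0,0],1],[[-0.03,0,0],[0,0,0],1]]'
python3 - <<'E'
from meas import *
p,d,X=cloud("top");print("table",tins(X,.05,.085,xmax=.5))
[print(*o) for o in tins(np.where((X[...,:1]>.5)&(X[...,:1]<.68),X,0),.13,.15,.8)]
q=(X[...,2]>.142)&(X[...,2]<.17)&(X[...,0]>.5)&(X[...,0]<.65)&(X[...,1]<-.1)&(X[...,1]>-.25);print("post",X[q].mean(0),q.sum())
cv2.imwrite("pics/t5.png",cv2.resize(p[165:285,205:405],None,fx=4,fy=4,interpolation=2)); print(ctrl.get_obs()["tool_pos"])
E
```

```text
clock: 32.8
tool_pos: [0.4384, -0.0746, 0.2186]
orientation: [-180.0, 0.0, -98.0]
force: [0.6, 0.9, 0.6]
opening: 0.0873
gripper_force: 0.0
table []
[0.6258 0.1624] [0.6258 0.162 ] 0.0291 0.1391 294
[0.6182 0.204 ] [0.6176 0.1994] 0.0306 0.1327 76
[0.6175 0.1029] [0.6175 0.1033] 0.0285 0.1391 288
[0.606  0.0139] [0.6092 0.0132] 0.0575 0.1391 575
[ 0.5943 -0.0755] [ 0.5938 -0.0754] 0.0285 0.139 287
post [ 0.57840344 -0.16913116  0.15100186] 83
[ 0.43481823 -0.07491964  0.21872154]
```

View pics/t5.png

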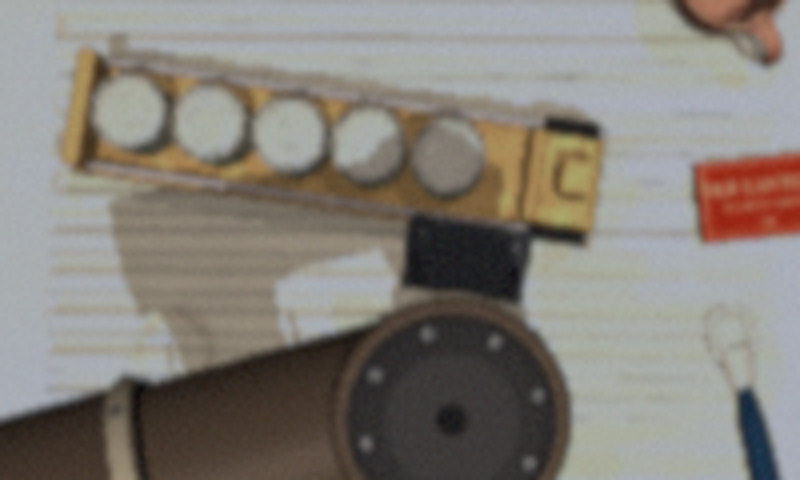

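All five tins are in the row from crop (130,112) to (447,155), and no tins are left on the worktop. Now to the stop post.

```bash
python3 -m crank '[[[0.02,-0.045,0],[0,0,0],1],[[0.04,-0.045,0],[0,0,0],1],[[0.04,-0.005,0],[0,0,0],1],[[0.0355,-0.001,0],[0,0,0],1],[[0,0,0],[0,0,0],1],[[0,0,0],[0,0,0],1],[[0,0,0],[0,0,0],1]]'
```

```text
clock: 33.55
tool_pos: [0.5691, -0.1627, 0.2185]
orientation: [180.0, -0.0, -97.9]
force: [-0.2, -0.1, -0.6]
opening: 0.0876
gripper_force: 0.0
```

```bash
python3 -m crank '[[[0.008,-0.008,-0.03],[0,0,0],1],[[0,0,-0.03],[0,0,0],1],[[0,0,-0.03],[0,0,0],1],[[0,0,-0.0135],[0,0,0],1],[[0,0,0],[0,0,0],1],[[0,0,0],[0,0,0],0.3],[[0,0,0],[0,0,0],-0.2],[[0,0,0],[0,0,0],-0.4],[[0,0,0],[0,0,0],-1],[[0,0,0],[0,0,0],-1],[[0,0,0],[0,0,0],-1],[[0,0,0],[0,0,0],-1]]'
python3 -m crank '[[[0,0,0],[0,0,0],-1],[[0,0,0],[0,0,0],-1],[[0,0,0],[0,0,0],-1]]'
```

```text
clock: 34.75
tool_pos: [0.5777, -0.1708, 0.1152]
orientation: [-180.0, -0.0, -97.9]
force: [-0.4, 0.7, -0.6]
opening: 0.037
gripper_force: 0.0
clock: 35.05
tool_pos: [0.5762, -0.1707, 0.115]
orientation: [179.8, -0.0, -98.0]
force: [-4.7, 1.2, 4.1]
opening: 0.0278
gripper_force: 30.0
```

```bash
python3 -m crank '[[[0.0012,0.0099,0],[0,0,0],-1],[[0.0014,0.0099,0],[0,0,0],-1],[[0.0014,0.0099,0],[0,0,0],-1],[[0,0,0],[0,0,0],-1],[[0,0,0],[0,0,0],-1]]'
python3 -m crank '[[[0.0004,0.003,0],[0,0,0],-1],[[0.0004,0.003,0],[0,0,0],-1],[[0,0,0],[0,0,0],-1],[[0,0,0],[0,0,0],-1]]'
python3 -m crank '[[[0.0004,0.003,0],[0,0,0],-1],[[0.0004,0.003,0],[0,0,0],-1],[[0,0,0],[0,0,0],-1],[[0,0,0],[0,0,0],-1]]'
```

```text
clock: 35.55
tool_pos: [0.5804, -0.1404, 0.115]
orientation: [179.9, 0.0, -97.9]
force: [-5.0, 3.2, 3.8]
opening: 0.0274
gripper_force: 30.0
clock: 35.95
tool_pos: [0.5811, -0.1354, 0.115]
orientation: [179.8, -0.1, -98.0]
force: [-4.9, -1.3, 3.3]
opening: 0.0276
gripper_force: 30.0
clock: 36.35
tool_pos: [0.5818, -0.1299, 0.115]
orientation: [179.8, -0.1, -98.0]
force: [-4.9, -4.8, 2.1]
opening: 0.0275
gripper_force: 30.0
```

Travel so far is 41 mm and the stop is pushing tins. Small steps now.

```bash
python3 -m crank '[[[0.0003,0.002,0],[0,0,0],-1],[[0,0,0],[0,0,0],-1],[[0,0,0],[0,0,0],-1]]'
python3 -m crank '[[[0.0003,0.002,0],[0,0,0],-1],[[0,0,0],[0,0,0],-1],[[0,0,0],[0,0,0],-1]]'
python3 -m crank '[[[0.0003,0.0015,0],[0,0,0],-1],[[0,0,0],[0,0,0],-1],[[0,0,0],[0,0,0],-1]]'
```

```text
clock: 36.65
tool_pos: [0.5821, -0.1281, 0.115]
orientation: [179.8, -0.1, -98.0]
force: [-4.4, -5.6, 3.0]
opening: 0.0281
gripper_force: 30.0
clock: 36.95
tool_pos: [0.5823, -0.1263, 0.115]
orientation: [179.8, -0.1, -98.0]
force: [-5.6, -6.4, 2.9]
opening: 0.028
gripper_force: 30.0
clock: 37.25
tool_pos: [0.5825, -0.125, 0.115]
orientation: [179.8, -0.1, -98.0]
force: [-5.5, -7.3, 2.9]
opening: 0.028
gripper_force: 30.0
```

```bash
python3 -m crank '[[[0.0002,0.0015,0],[0,0,0],-1],[[0,0,0],[0,0,0],-1],[[0,0,0],[0,0,0],-1]]'
python3 -m crank '[[[0.0001,0.001,0],[0,0,0],-1],[[0,0,0],[0,0,0],-1],[[0,0,0],[0,0,0],-1]]'
```

```text
clock: 37.55
tool_pos: [0.5827, -0.1235, 0.115]
orientation: [179.8, -0.1, -98.0]
force: [-5.3, -7.0, 1.7]
opening: 0.0278
gripper_force: 30.0
clock: 37.85
tool_pos: [0.5828, -0.1231, 0.115]
orientation: [179.8, -0.2, -98.0]
force: [-5.7, -9.8, 3.0]
opening: 0.0278
gripper_force: 30.0
```

```bash
python3 -m crank '[[[0.0002,0.0015,0],[0,0,0],-1],[[0,0,0],[0,0,0],-1],[[0,0,0],[0,0,0],-1]]'; python3 -m crank '[[[-0.0002,-0.002,0],[0,0,0],-1],[[0,0,0],[0,0,0],-1]]'
```

```text
clock: 38.15
tool_pos: [0.5828, -0.1229, 0.1151]
orientation: [179.8, -0.3, -98.0]
force: [-4.4, -17.4, 1.2]
opening: 0.028
gripper_force: 30.0
clock: 38.35
tool_pos: [0.5827, -0.1232, 0.115]
orientation: [179.8, -0.1, -98.0]
force: [-5.3, -7.6, 3.0]
opening: 0.0274
gripper_force: 30.0
```

Solid contact, so the row is snug. Release, rise, retreat and look.

```bash
python3 -m crank '[[[0,0,0],[0,0,0],0],[[0,0,0],[0,0,0],0.6],[[0,0,0],[0,0,0],1],[[0,0,0],[0,0,0],1],[[0,0,0],[0,0,0],1],[[0,0,0.02],[0,0,0],1],[[0,0,0.045],[0,0,0],1],[[-0.02,0,0.03],[0,0,0],1],[[-0.045,0,0],[0,0,0],1],[[-0.045,0,0],[0,0,0],1],[[-0.045,0,0],[0,0,0],1],[[0,0,0],[0,0,0],1]]'
python3 - <<'E'
from meas import *
p,d,X=cloud("top");print("table",tins(X,.05,.085,xmax=.5))
[print(*o) for o in tins(np.where((X[...,:1]>.5)&(X[...,:1]<.68),X,0),.13,.145,.8)]
q=(X[...,2]>.145)&(X[...,2]<.17)&(X[...,0]>.5)&(X[...,0]<.65)&(X[...,1]<-.08)&(X[...,1]>-.25);print("post",X[q].mean(0),q.sum())
s,_,_=cloud("side")
im=np.hstack([cv2.resize(p[165:285,205:405],(400,240)),cv2.resize(s[120:270,200:450],(400,240))])
cv2.imwrite("pics/f.png",im)
E
```

```text
clock: 39.55
tool_pos: [0.4246, -0.1216, 0.2105]
orientation: [-180.0, 0.1, -98.0]
force: [1.3, -0.0, 1.4]
opening: 0.0876
gripper_force: 0.0
table []
[0.6126 0.0641] [0.608 0.064] 0.1508 0.139 1529
post [ 0.58453111 -0.12304774  0.15117732] 81
```

View pics/f.png

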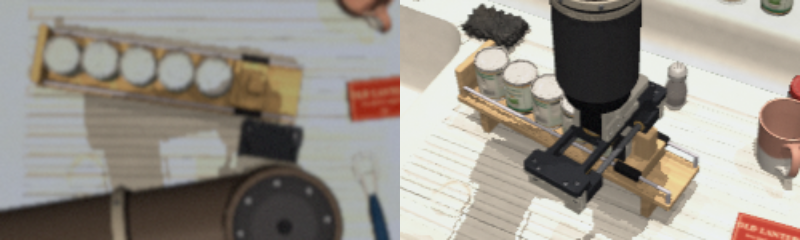

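The five tins stand upright in a row with the stop against them (post at top-view crop (257,80)). Total stop travel was about 47 mm against 47.5 mm for a snug row, and the robot is clear of everything. Handing in.

```bash
python3 -c "
from plant import close_job
print(close_job())"
```

```text
the job is handed in; nothing more can be done
None
```

I handed the job in at about 40 s on the robot's clock: the stop went fully back first, then all five tins were stood upright in one row on the ledge, and the stop now holds them against the end panel with an estimated 1 mm of play or less; the gripper is clear and nothing else on the worktop was touched.

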